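Put the check weights away after the balance check

TASK

The balance check is finished: take the stack of four steel weights off the balance pan one at a time, from the top down, and set each straight away into the wooden storage cup whose recess fits it (smallest weight in smallest cup, and so on up), lying flat on the felt. Set the weights down rather than dropping them, do not bear down on the balance, and do not knock over or shove the brown bottle.

Things in the scene. Friction and masses are not known exactly. Their poses are not given: they have to be found in the camera images.
- balance: White precision balance, fixed, 210 mm deep (x), 165 mm wide (y), housing top 46 mm high, low sloped grey panel on the robot's side (nothing above 60 mm), flat dark round pan of diameter 124 mm on top, pan surface 60 mm above the worktop. Origin on the worktop under the pan's centre (which is also 135 mm behind the housing's front edge); z up.
- weight_500: Plain solid steel disc weight of 500 g, the largest of four: diameter 62 mm, height 21.0 mm, flat top and bottom, two fine dark lines round its side; at the start it lies at the bottom of the stack, on the pan, up to 20 mm off the pan's centre. Not fixed. Origin at the centre of its underside, z up.
- weight_200: Plain solid steel disc weight of 200 g, the second largest of four: diameter 44 mm, height 16.7 mm, flat top and bottom, two fine dark lines round its side; at the start it lies on the 500 g weight, centres within 5 mm. Not fixed. Origin at the centre of its underside, z up.
- weight_100: Plain solid steel disc weight of 100 g, the second smallest of four: diameter 32 mm, height 15.7 mm, flat top and bottom, two fine dark lines round its side; at the start it lies on the 200 g weight, centres within 5 mm. Not fixed. Origin at the centre of its underside, z up.
- weight_50: Plain solid steel disc weight of 50 g, the smallest of four: diameter 22 mm, height 16.7 mm, flat top and bottom, two fine dark lines round its side; at the start it lies on top of the stack, on the 100 g weight, centres within 5 mm. Not fixed. Origin at the centre of its underside, z up.
- cup_500: Round turned wooden storage cup for the 500 g weight, the largest of four, fixed: outer diameter 88 mm, rim 15 mm high, flat round recess of diameter 70 mm, its grey felt floor 10 mm above the worktop (5 mm below the rim), mouth countersunk to 76 mm. A seated weight sticks out above the rim. Origin at the centre of its underside, z up.
- cup_200: Round turned wooden storage cup for the 200 g weight, the second largest of four, fixed: outer diameter 70 mm, rim 15 mm high, flat round recess of diameter 52 mm, its grey felt floor 10 mm above the worktop (5 mm below the rim), mouth countersunk to 58 mm. A seated weight sticks out above the rim. Origin at the centre of its underside, z up.
- cup_100: Round turned wooden storage cup for the 100 g weight, the second smallest of four, fixed: outer diameter 58 mm, rim 15 mm high, flat round recess of diameter 40 mm, its grey felt floor 10 mm above the worktop (5 mm below the rim), mouth countersunk to 46 mm. A seated weight sticks out above the rim. Origin at the centre of its underside, z up.
- cup_50: Round turned wooden storage cup for the 50 g weight, the smallest of four, fixed: outer diameter 48 mm, rim 15 mm high, flat round recess of diameter 30 mm, its grey felt floor 10 mm above the worktop (5 mm below the rim), mouth countersunk to 36 mm. A seated weight sticks out above the rim. Origin at the centre of its underside, z up.
- amber_bottle: Brown glass bottle with a black cap, diameter 68 mm, 156 mm high, standing loose near the middle of the worktop, just right of the balance; to be left standing. Origin at the centre of its underside, z up.
Not all that is in view belongs to the job. Leave any blue look-alike of the cup_50 alone.

How it is judged:
On the way, in this order (a step that is already met when the one before it is completed fails the run):
1. the 50 g weight is seated in its own cup and let go, the others still on the pan (horizontal distance between weight_50 and cup_50 below 0.008 m and z of weight_50 in the frame of cup_50 between 0.007 and 0.0125 m and angle between weight_50's own z axis and vertical below 0.08 rad and contact force between the fingers and weight_50 below 0.05 N and linear speed of weight_50 below 0.02 m/s and horizontal distance between each of weight_100, weight_200, weight_500 and balance below 0.06 m and height (world z) of weight_100 between 0.0917 and 0.1037 m and height (world z) of weight_200 between 0.075 and 0.087 m and height (world z) of weight_500 between 0.054 and 0.066 m), for 0.2 s.
2. the 100 g weight is seated in its own cup and let go, the smaller ones still in theirs and the larger still on the pan (horizontal distance between weight_50 and cup_50 below 0.008 m and z of weight_50 in the frame of cup_50 between 0.007 and 0.0125 m and angle between each of weight_50, weight_100's own z axis and vertical below 0.08 rad and horizontal distance between weight_100 and cup_100 below 0.008 m and z of weight_100 in the frame of cup_100 between 0.007 and 0.0125 m and contact force between the fingers and weight_100 below 0.05 N and linear speed of weight_100 below 0.02 m/s and horizontal distance between each of weight_200, weight_500 and balance below 0.06 m and height (world z) of weight_200 between 0.075 and 0.087 m and height (world z) of weight_500 between 0.054 and 0.066 m), for 0.2 s.
3. the 200 g weight is seated in its own cup and let go, the smaller ones still in theirs and the larger still on the pan (horizontal distance between weight_50 and cup_50 below 0.008 m and z of weight_50 in the frame of cup_50 between 0.007 and 0.0125 m and angle between each of weight_50, weight_100, weight_200's own z axis and vertical below 0.08 rad and horizontal distance between weight_100 and cup_100 below 0.008 m and z of weight_100 in the frame of cup_100 between 0.007 and 0.0125 m and horizontal distance between weight_200 and cup_200 below 0.008 m and z of weight_200 in the frame of cup_200 between 0.007 and 0.0125 m and contact force between the fingers and weight_200 below 0.05 N and linear speed of weight_200 below 0.02 m/s and horizontal distance between weight_500 and balance below 0.06 m and height (world z) of weight_500 between 0.054 and 0.066 m), for 0.2 s.
4. the 500 g weight is seated in its own cup and let go, the smaller ones still in theirs (horizontal distance between weight_50 and cup_50 below 0.008 m and z of weight_50 in the frame of cup_50 between 0.007 and 0.0125 m and angle between each of weight_50, weight_100, weight_200, weight_500's own z axis and vertical below 0.08 rad and horizontal distance between weight_100 and cup_100 below 0.008 m and z of weight_100 in the frame of cup_100 between 0.007 and 0.0125 m and horizontal distance between weight_200 and cup_200 below 0.008 m and z of weight_200 in the frame of cup_200 between 0.007 and 0.0125 m and horizontal distance between weight_500 and cup_500 below 0.008 m and z of weight_500 in the frame of cup_500 between 0.007 and 0.0125 m and contact force between the fingers and weight_500 below 0.05 N and linear speed of weight_500 below 0.02 m/s), for 0.2 s.
At the end, for the whole second after the job is handed in: All four weights lie flat (within 0.08 rad) on the felt of their own cups, undersides within 3 mm of the felt's height and centres within 8 mm of the cup's centre, released and at rest; the brown bottle stands upright (all of step 4 and contact force between the fingers and weight_50 below 0.05 N and linear speed of each of weight_50, weight_100, weight_200 below 0.02 m/s and contact force between the fingers and weight_100 below 0.05 N and contact force between the fingers and weight_200 below 0.05 N and angular speed of each of weight_50, weight_100, weight_200, weight_500 below 0.1 rad/s and angle between amber_bottle's own z axis and vertical below 0.1 rad); the robot touches nothing.
It fails at once if a weight is dropped (falls free by more than about 2 cm) ((linear speed of weight_50 above 0.6 m/s and contact force between weight_50 and anything else below 0.02 N) or (linear speed of weight_100 above 0.6 m/s and contact force between weight_100 and anything else below 0.02 N) or (linear speed of weight_200 above 0.6 m/s and contact force between weight_200 and anything else below 0.02 N) or (linear speed of weight_500 above 0.6 m/s and contact force between weight_500 and anything else below 0.02 N)).
It fails at once if the brown bottle is knocked over or pushed more than 4 cm (angle between amber_bottle's own z axis and vertical above 0.35 rad or distance of amber_bottle from where it was at the start of the episode above 0.04 m).
It fails at once if the robot bears down on the balance with more than 25 N (contact force between any of the fingers, the arm and balance above 25 N).
It also fails if it takes over 128 s, if anything falls off the work surface, if the arm or the gripper's body presses on something with over 40 N, if the wrist force passes 120 N, or if a joint passes its speed limit or range.

ROBOT

A 6-joint arm with a two-finger parallel gripper is mounted at the origin on a cart in front of the work surface, level with it; the furniture and walls round the work are solid. World frame = base frame: x ahead of the robot, y to its left, z up, the work surface at z = 0. Lengths are in m, angles in rad, forces in N, time in s.
With the tool pointing down it reaches from about 0.375 to 0.9 m from the base axis. Payload 3.1 kg.
Tool frame: the origin (TCP) lies between the finger pads; the fingertips stand robot.finger_overhang ahead of it and the grasp point (between the pads) lies 3 mm ahead of it (robot.finger_overhang is the distance from the TCP to the fingertips, in m); z points along the fingers, y is the line along which they close (so a half turn about z gives the same grasp; the last joint's range is limited). The gripper opens to 87 mm and grips with 3 to 60 N. Pads are 19 mm wide; open, the fingers measure 117 mm over their backs; the gripper's body (75 mm by 190 mm) begins 51 mm behind the grasp point.
Start: joints at [-1.448, 0.527, 1.433, -0, 1.181, -0.178], TCP at [0.185, -0.597, 0.245] pointing down, gripper open.
Joint ranges: [-3.08, 3.08], [-0.75, 2.2], [0.22, 2.44], [-1.43, 4.57], [0, 2.65], [-2.85, 2.85]. Speed limits (rad/s): [2.79, 2.79, 3.14, 3.14, 3.14, 3.14].

INTERFACE

Orientations are given as a unit quaternion [x, y, z, w].
In Python, from rig import get_obs, vision, hand_in, nets, robot gives the robot as it stands.
- The arm moves only by the tool apply_moves, never from a script. Its argument "series" is a list of rows, each an object with "offset": the shift along the world's x, y, z in cm, a list of three; "rot": the turn, a rotation vector about the world's x, y, z in degrees, a list of three. A call has 1 to 20 rows; each row is the pose to reach, as a shift and turn from the pose commanded when the call began; what a row does not reach only later rows make up. A row lasts 1/10 s, in which the tool goes at most 50 mm and 8.59 degrees, less where a joint would pass 70% of its speed; a pose out of reach is approached as far as the arm can. A call with a gripper value outside its range is refused whole. "hand" is the opening, from 0 (shut) to 1 (fully open), set as the call begins (left out, the last holds). The fingers move at their own pace and stop on an object; "newtons" is the grip in N (left out, the last holds). Time passes only in rows, so rows that repeat a pose let the fingers close. It gives the time, the measured TCP pose, the force, the opening and the grip force at its end, in the units of the state.
- get_obs(): the state, without advancing time (a new reading comes with each control period).
- vision.camera(name): name is "side" or "top" or "wrist"; returns the picture (384x512x3 uint8, red, green, blue); there is no depth.
- vision.calibration(name): a dict with "K" (3x3 intrinsics, pixels), "R" (3x3) and "t" (3): a world point X has camera coordinates R X + t. Camera axes: x right, y down, z forward; pixel columns grow to the right and rows downward; lengths in m; the calibration is good to about 2 mm. A picture is of the moment at which its call begins: read the wrist's pose just before it. calibration takes no time and is no camera call; for the wrist camera it gives the pose at the moment of the call.
- hand_in(): hands the job in; it is judged then, once.
Trained networks look in the newest picture that a camera, given by its name, has taken for a name from the list of things; names that differ only in an ending like _2 or _b are one class to them, and where a whole thing is asked for, a point or a joint stands for the part that bears it (a point fixed in the world has none). Each returns a list of dicts, best first, with "conf" (0 to 1); they miss things now and then, are a little off and sometimes report something else, mostly with a low value. They report only what shows in the picture. A call takes as long as a camera call. They do not tell look-alikes from the thing itself.
- nets.search_frame(camera, query): "centre" ([x, y, z] in m, in world coordinates, good to about 4 mm: the middle of the surface that is visible of it).
- nets.spot_point(camera, query): "centre" ([x, y, z] in m, in world coordinates, good to about 4 mm: a listed point, or the origin of a listed thing).
The state is a dict: "time": time; "q": joint angles; "joint_velocities": joint speeds; "joint_torque": joint torques, N m; "position": TCP position; "tool_rot": TCP orientation; "ft_force": force on the tool from outside, world axes, zero at the start; "moment": the same for the moment, N m; "grip_width": finger opening in m; "grip_force": force on a finger pad.
Only numpy, scipy, OpenCV 4.12 (cv2) and the standard library are available. Lean on these libraries where they do the work, as an engineer would, in place of code of your own. Each camera call takes 0.05 s, during which the arm holds its last target. There are 200 camera calls.

## Working session

There is one attempt and no reset: what is moved stays moved. The work goes in short steps, Python scripts to look and compute and a tool call to move; the robot and the scene stay as the last step left them, time stands still between calls to the robot, and variables do not carry over. Pictures are saved under pics/ and viewed, at most 17 in all, crops included, and the job is handed in when it is done.

Besides the shell and the picture viewer there is one more tool, called after ">>>" as name(argument=value, ...), one argument or row to a line, values as JSON. apply_moves: Moves the arm, as the interface text tells. Its arguments: {"type":"object","properties":{"series":{"type":"array"},"hand":{"type":"number"},"newtons":{"type":"number"}},"required":["series"]}

```bash
mkdir -p pics
cat > h.py <<'E'
from rig import get_obs, vision, hand_in, nets, robot
import numpy as np, cv2
def save(cam,name):
    im=vision.camera(cam); cv2.imwrite('pics/'+name,cv2.cvtColor(im,cv2.COLOR_RGB2BGR)); return im
def proj(cal,X):
    p=cal['K']@(cal['R']@np.array(X,float)+cal['t']); return p[:2]/p[2]
def ray(cal,uv):
    d=cal['R'].T@np.linalg.inv(cal['K'])@np.array([uv[0],uv[1],1.]); return -cal['R'].T@cal['t'],d
def onz(cal,uv,z):
    o,d=ray(cal,uv); return o+d*(z-o[2])/d[2]
E
python3 - <<'E'
from h import *
print(get_obs()); print({k:getattr(robot,k) for k in dir(robot) if k[0]!='_'})
a=save('top','top0.png'); b=save('side','side0.png')
cv2.imwrite('pics/both0.png',np.hstack([cv2.resize(x,(400,300))[:,:,::-1] for x in (a,b)]))
for cam in('top','side'):
    c=vision.calibration(cam)
    for n in ['balance','weight_500','weight_200','weight_100','weight_50','cup_500','cup_200','cup_100','cup_50','amber_bottle']:
        for f in (nets.spot_point,nets.search_frame):
            print(cam,n,f.__name__,[(np.round(r['centre'],3).tolist(),round(r['conf'],2),proj(c,r['centre']).round().tolist()) for r in f(cam,n)[:3]])
E
```

```text
{'time': 0.0, 'q': array([-1.44851120e+00,  5.28472542e-01,  1.43387637e+00, -8.39863658e-06,
        1.18142452e+00, -1.78500071e-01]), 'joint_velocities': array([-2.11696564e-04, -5.03728136e-04,  2.23773164e-03, -8.28320480e-04,
       -5.59498804e-04,  7.01057811e-05]), 'joint_torque': array([-5.16946620e-04, -4.40038097e+01, -1.76590472e+01,  6.30117743e-02,
        5.82283689e-02, -1.74608685e-04]), 'position': array([ 0.18511039, -0.59624469,  0.24357593]), 'tool_rot': array([ 9.88711505e-01,  1.49827804e-01,  2.67623222e-05, -1.09006730e-03]), 'ft_force': array([0.0701389 , 0.64750205, 0.71171495]), 'moment': array([0.02397277, 0.0163723 , 0.02350044]), 'grip_force': 0.0, 'grip_width': 0.08674205452248289}
{'Unreachable': <class 'rig.Unreachable'>, 'finger_overhang': 0.022}
top balance call [([0.56, 0.261, -0.0], 0.63, [175.0, 171.0])]
top balance call [([0.511, 0.248, 0.05], 0.95, [176.0, 183.0])]
top weight_500 call [([0.567, 0.249, 0.113], 0.59, [172.0, 163.0]), ([0.571, 0.253, 0.079], 0.46, [173.0, 164.0]), ([0.57, 0.256, 0.061], 0.45, [173.0, 165.0])]
top weight_500 call
[... 4415 characters left out ...]
 0.73, [317.0, 185.0]), ([0.429, -0.122, -0.001], 0.71, [308.0, 211.0])]
side cup_100 call [([0.426, -0.113, 0.006], 0.82, [307.0, 212.0]), ([0.363, 0.106, 0.013], 0.78, [284.0, 272.0]), ([0.455, -0.333, 0.009], 0.73, [336.0, 166.0])]
side cup_50 call [([0.472, 0.013, 0.003], 0.77, [268.0, 232.0]), ([0.464, -0.234, -0.002], 0.73, [317.0, 185.0]), ([0.429, -0.122, -0.001], 0.71, [308.0, 211.0])]
side cup_50 call [([0.426, -0.113, 0.006], 0.82, [307.0, 212.0]), ([0.363, 0.106, 0.013], 0.78, [284.0, 272.0]), ([0.455, -0.333, 0.009], 0.73, [336.0, 166.0])]
side amber_bottle call [([0.63, 0.097, -0.002], 0.75, [200.0, 227.0])]
side amber_bottle call [([0.617, 0.113, 0.089], 0.94, [198.0, 207.0])]
```

View pics/top0.png

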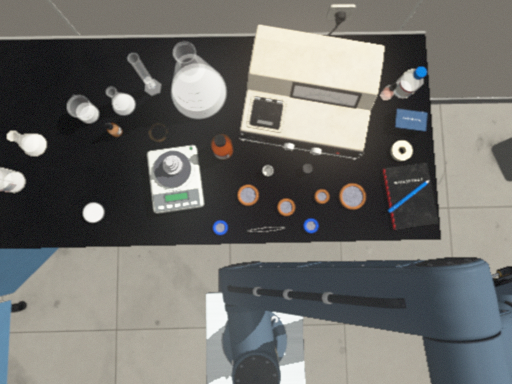

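View pics/side0.png

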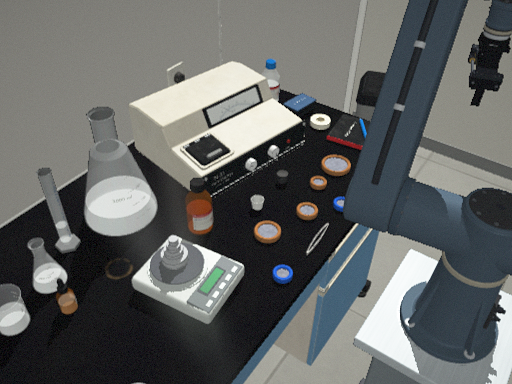

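The top picture shows the balance stack at (172,163) and four brown cups at (248,195), (286,207), (322,196) and (352,196). Two blue look-alikes are at (221,228) and (311,226). By apparent width, the brown cups are the 200, 100, 50 and 500 in that order. The bottle is at (222,147). The side picture agrees, with nothing standing over the cups. Next I move the wrist camera over the cups.

>>> apply_moves(
  series=[
    {"offset": [25.5, 44.6, 11.5], "rot": [0, 0, -17.2]},
    {"offset": [25.5, 44.6, 11.5], "rot": [0, 0, -17.2]},
    {"offset": [25.5, 44.6, 11.5], "rot": [0, 0, -17.2]},
    {"offset": [25.5, 44.6, 11.5], "rot": [0, 0, -17.2]},
    {"offset": [25.5, 44.6, 11.5], "rot": [0, 0, -17.2]},
    {"offset": [25.5, 44.6, 11.5], "rot": [0, 0, -17.2]},
    {"offset": [25.5, 44.6, 11.5], "rot": [0, 0, -17.2]},
    {"offset": [25.5, 44.6, 11.5], "rot": [0, 0, -17.2]},
    {"offset": [25.5, 44.6, 11.5], "rot": [0, 0, -17.2]},
    {"offset": [25.5, 44.6, 11.5], "rot": [0, 0, -17.2]},
    {"offset": [25.5, 44.6, 11.5], "rot": [0, 0, -17.2]},
    {"offset": [25.5, 44.6, 11.5], "rot": [0, 0, -17.2]},
    {"offset": [25.5, 44.6, 11.5], "rot": [0, 0, -17.2]},
    {"offset": [25.5, 44.6, 11.5], "rot": [0, 0, -17.2]},
    {"offset": [25.5, 44.6, 11.5], "rot": [0, 0, -17.2]},
    {"offset": [25.5, 44.6, 11.5], "rot": [0, 0, -17.2]},
  ],
)

```text
time: 3.7
position: [0.4397, -0.1518, 0.3592]
tool_rot: [1.0, -0.001, -0.0, -0.0]
ft_force: [0.5, -0.8, -1.0]
grip_width: 0.087
grip_force: 0.0
```

Run:
```python
from h import *
o=get_obs();print(o['time'],o['position'],o['tool_rot'],o['q'].round(2))
c=vision.calibration('wrist');print(-c['R'].T@c['t'],c['R'].round(3).tolist(),c['K'][0,0])
im=save('wrist','w1.png'); np.savez('w1.npz',im=im,**c)
for r in nets.spot_point('wrist','cup_50'): print(np.round(r['centre'],3),round(r['conf'],2),proj(c,r['centre']).round())
```

```text
3.7 [ 0.43970086 -0.15182676  0.35920086] [ 9.99999667e-01 -7.04198405e-04 -3.78896148e-04 -1.65406312e-04] [-0.57  0.18  1.65 -0.    1.31  1.  ]
[ 0.52148229 -0.15318871  0.49900692] [[-0.002, -1.0, -0.0], [-0.957, 0.001, 0.292], [-0.292, 0.001, -0.957]] 313.0834002745267
[0.362 0.104 0.005] 0.93 [ 98. 200.]
[ 0.427 -0.116 -0.004] 0.84 [230. 159.]
[ 0.465 -0.341  0.002] 0.81 [372. 136.]
[ 0.464 -0.239 -0.002] 0.77 [307. 136.]
[ 0.473  0.016 -0.002] 0.59 [146. 131.]
[ 0.363 -0.193  0.   ] 0.57 [277. 198.]
```

View pics/w1.png

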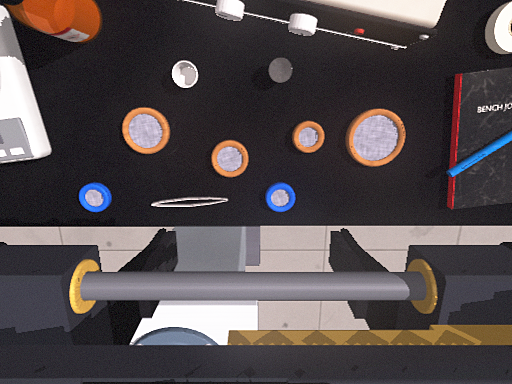

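The wrist picture shows the brown cups at (146,131) 200, (230,158) 100, (308,137) 50 and (376,137) 500, and the blue look-alikes at (95,197) and (280,197). For cup_50 there are three small candidates: brown (308,137) and the two blue ones. The brown one is meant, since the cups are wooden and the blue ones are to be left alone. I confirm it in a crop and take a second view that includes the stack.

>>> apply_moves(
  series=[
    {"offset": [4, 15, 0], "rot": [0, 0, 0]},
    {"offset": [8, 30, 0], "rot": [0, 0, 0]},
    {"offset": [8, 30, 0], "rot": [0, 0, 0]},
    {"offset": [8, 30, 0], "rot": [0, 0, 0]},
    {"offset": [8, 30, 0], "rot": [0, 0, 0]},
    {"offset": [8, 30, 0], "rot": [0, 0, 0]},
    {"offset": [8, 30, 0], "rot": [0, 0, 0]},
    {"offset": [8, 30, 0], "rot": [0, 0, 0]},
    {"offset": [8, 30, 0], "rot": [0, 0, 0]},
    {"offset": [8, 30, 0], "rot": [0, 0, 0]},
  ],
)

```text
time: 4.8
position: [0.52, 0.1474, 0.3595]
tool_rot: [1.0, -0.001, -0.0, 0.0]
ft_force: [-0.5, 0.3, 0.3]
grip_width: 0.087
grip_force: 0.0
```

```bash
cat >> h.py <<'E'
def cups(im,c,z=0.015):
    hsv=cv2.cvtColor(im,cv2.COLOR_RGB2HSV)
    m=((hsv[...,0]>6)&(hsv[...,0]<22)&(hsv[...,1]>110)&(hsv[...,2]>90)).astype(np.uint8)
    m[225:]=0
    m=cv2.morphologyEx(m,cv2.MORPH_CLOSE,np.ones((3,3)))
    out=[]
    for k in cv2.findContours(m,cv2.RETR_EXTERNAL,cv2.CHAIN_APPROX_NONE)[0]:
        if cv2.contourArea(k)<300: continue
        P=np.array([onz(c,p[0]+0.0,z)[:2] for p in k])
        (cx,cy),r=cv2.minEnclosingCircle((P*1000).astype(np.float32))
        e=cv2.fitEllipse(k)
        out.append((round(cx,1),round(cy,1),round(2*r,1),np.round(e[0],1).tolist(),np.round(e[1],1).tolist()))
    return out
E
python3 - <<'E'
from h import *
o=get_obs();print(o['time'],o['position'])
c=vision.calibration('wrist'); im=save('wrist','w2.png'); np.savez('w2.npz',im=im,**c)
d=np.load('w1.npz')
for x in cups(d['im'],d): print(1,x)
for x in cups(im,c): print(2,x)
for r in nets.spot_point('wrist','weight_50'): print(np.round(r['centre'],3),round(r['conf'],2),proj(c,r['centre']).round())
cr=cv2.resize(d['im'][90:220,200:420],None,fx=3.5,fy=3.5); cv2.imwrite('pics/crop1.png',cr[:,:,::-1])
E
```

```text
4.8 [0.51995309 0.14736981 0.35949196]
1 (432.7, -116.2, 59.2, [229.5, 158.1], [36.4, 37.0])
1 (466.3, -237.4, 49.6, [308.2, 136.4], [30.9, 31.8])
1 (464.3, -340.4, 91.0, [375.5, 136.9], [55.1, 61.1])
1 (476.1, 10.4, 73.0, [145.5, 130.0], [44.8, 48.7])
1 (637.4, 119.8, 126.0, [62.0, 16.4], [38.2, 97.1])
2 (434.1, -112.7, 63.5, [411.2, 205.6], [33.7, 37.6])
2 (468.5, -233.1, 56.3, [489.3, 185.7], [28.5, 34.3])
2 (477.0, 13.6, 72.8, [336.0, 180.3], [42.1, 44.5])
2 (638.5, 86.0, 83.4, [295.0, 71.5], [53.2, 59.9])
2 (708.8, 466.6, 63.4, [19.0, 18.4], [27.0, 50.3])
[0.566 0.253 0.1  ] 0.84 [168. 128.]
[0.571 0.255 0.064] 0.81 [172. 123.]
[0.57  0.253 0.114] 0.68 [164. 127.]
[0.57  0.255 0.081] 0.59 [169. 124.]
```

View pics/w2.png

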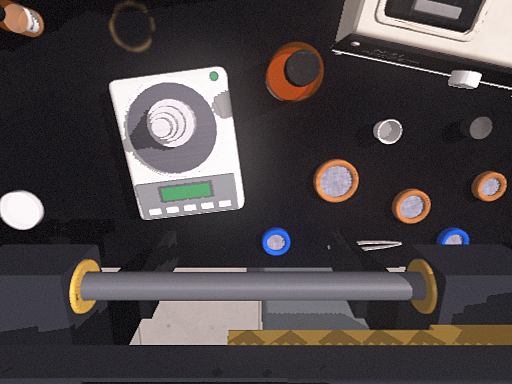

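View pics/crop1.png

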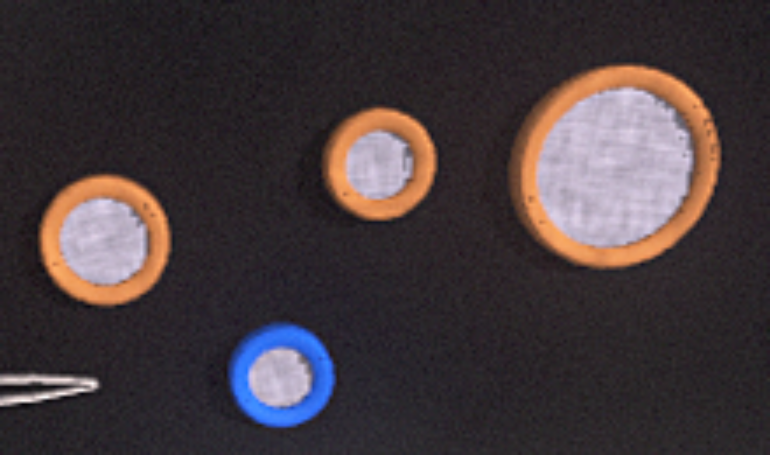

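The crop confirms that the brown cup at its (380,163), full-frame (308,137), is the smallest wooden cup, next to the blue one at (280,197). In w2 the stack's top weight is near (160,128), with the pan round (170,128). I take a closer view of the stack and refine the numbers.

>>> apply_moves(
  series=[
    {"offset": [-0.5, 5, -4.5], "rot": [0, 0, 0]},
    {"offset": [-1, 10.7, -10], "rot": [0, 0, 0]},
    {"offset": [-1, 10.7, -10], "rot": [0, 0, 0]},
    {"offset": [-1, 10.7, -10], "rot": [0, 0, 0]},
    {"offset": [-1, 10.7, -10], "rot": [0, 0, 0]},
    {"offset": [-1, 10.7, -10], "rot": [0, 0, 0]},
    {"offset": [-1, 10.7, -10], "rot": [0, 0, 0]},
    {"offset": [-1, 10.7, -10], "rot": [0, 0, 0]},
  ],
)

```text
time: 5.7
position: [0.5111, 0.2552, 0.2609]
tool_rot: [1.0, -0.001, 0.001, -0.0]
ft_force: [1.0, -0.1, -0.4]
grip_width: 0.0869
grip_force: 0.0
```

```bash
cat >> h.py <<'E'
from scipy.optimize import least_squares
T=np.linspace(0,2*np.pi,60)
def circ(c,x,y,z,d): return np.array([proj(c,(x+d/2*np.cos(t),y+d/2*np.sin(t),z)) for t in T],np.float32)
def cen(k):
    m=cv2.moments(k); return np.array([m['m10'],m['m01']])/m['m00']
def hullfit(c,obs,x0,d,z0,z1):
    f=lambda p: cen(cv2.convexHull(np.vstack([circ(c,p[0],p[1],z0,d),circ(c,p[0],p[1],z1,d)])))-obs
    return least_squares(f,x0,diff_step=1e-3).x
def cupmask(im):
    hsv=cv2.cvtColor(im,cv2.COLOR_RGB2HSV)
    m=((hsv[...,0]>4)&(hsv[...,0]<24)&(hsv[...,1]>90)&(hsv[...,2]>40)).astype(np.uint8); m[225:]=0
    return cv2.morphologyEx(m,cv2.MORPH_CLOSE,np.ones((3,3)))
G={'50':(.465,-.237,.048),'100':(.432,-.116,.058),'200':(.475,.013,.070),'500':(.463,-.341,.088)}
def cupfit(im,c):
    out={}
    for k in cv2.findContours(cupmask(im),cv2.RETR_EXTERNAL,cv2.CHAIN_APPROX_NONE)[0]:
        if cv2.contourArea(k)<300: continue
        h=cv2.convexHull(k); u=cen(h)
        for n,(x,y,d) in G.items():
            if np.hypot(*(u-proj(c,(x,y,.01))))<8:
                p=hullfit(c,u,(x,y),d,0,.015)
                hp=cv2.convexHull(np.vstack([circ(c,*p,0,d),circ(c,*p,.015,d)]))
                out[n]=(p.round(4).tolist(),round(cv2.contourArea(h)/cv2.contourArea(hp),3))
    return out
E
python3 - <<'E'
from h import *
o=get_obs();print(o['time'],o['position'])
c=vision.calibration('wrist'); im=save('wrist','w3.png'); np.savez('w3.npz',im=im,**c)
for f in('w1','w2','w3'):
    d=np.load(f+'.npz'); print(f,cupfit(d['im'],d))
for r in nets.spot_point('wrist','weight_50'): print(np.round(r['centre'],3),round(r['conf'],2),proj(c,r['centre']).round())
u=proj(c,(.568,.254,.11)).astype(int); print(u)
a=im[max(0,u[1]-75):u[1]+75,u[0]-100:u[0]+100]; print(max(0,u[1]-75),u[0]-100)
cv2.imwrite('pics/crop3.png',cv2.resize(a,(800,600),interpolation=cv2.INTER_CUBIC)[:,:,::-1])
E
```

```text
5.7 [0.51114724 0.25518662 0.2609411 ]
w1 {'100': ([0.4318, -0.116], 1.002), '50': ([0.4658, -0.238], 1.0), '500': ([0.4638, -0.342], 0.989), '200': ([0.4753, 0.0121], 0.992)}
w2 {'100': ([0.4317, -0.1157], 0.972), '50': ([0.4657, -0.2376], 0.958), '200': ([0.4751, 0.0125], 0.985)}
w3 {'200': ([0.4753, 0.0129], 0.969)}
[0.573 0.255 0.115] 0.86 [252. 123.]
[0.57  0.253 0.083] 0.57 [254. 124.]
[252 127]
52 152
```

View pics/crop3.png

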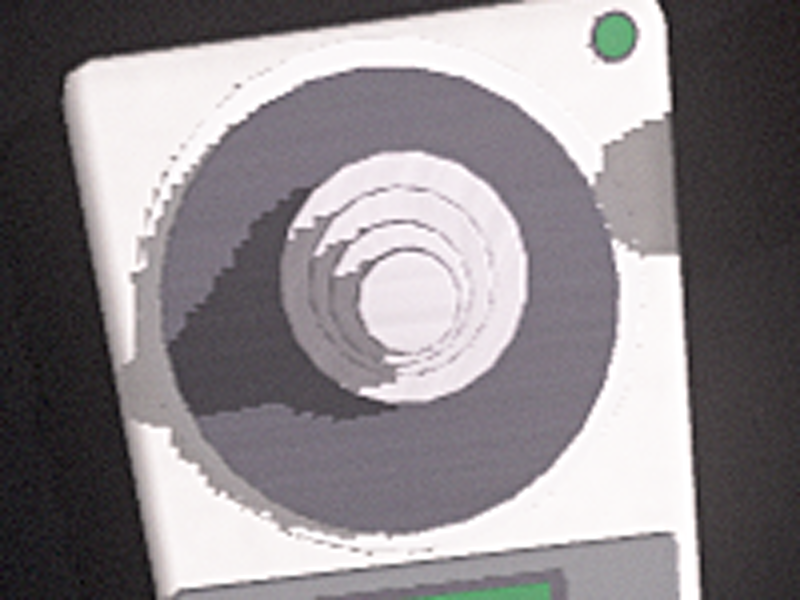

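The crop shows the 50's top disc centred at crop (409,302), which is pixel (254.2,127.5). The 500's edge circle is centred at crop (404,276). The networks put the 50's underside at about 0.114 m in two views, and its size fits as well.

Run:
```python
from h import *
d=np.load('w3.npz')
px=lambda a,b:(152+(a+.5)/4-.5,52+(b+.5)/4-.5)
for n,u,z in(('50',(409,302),.1301),('500',(404,276),.081)):
    p=onz(d,px(*u),z); print(n,p.round(4))
p=onz(d,px(409,302),.1301)
print(np.ptp(circ(d,p[0],p[1],.1301,.022),axis=0)*4)
```

```text
50 [0.5704 0.2532 0.1301]
500 [0.5728 0.2543 0.081 ]
[103.61078 105.63806]
```

>>> apply_moves(
  series=[
    {"offset": [3, -0.1, -3], "rot": [0, 0, 0]},
    {"offset": [5.9, -0.2, -6], "rot": [0, 0, 0]},
    {"offset": [5.9, -0.2, -8], "rot": [0, 0, 0]},
    {"offset": [5.9, -0.2, -9], "rot": [0, 0, 0]},
    {"offset": [5.9, -0.2, -10], "rot": [0, 0, 0]},
    {"offset": [5.9, -0.2, -11], "rot": [0, 0, 0]},
    {"offset": [5.9, -0.2, -11.8], "rot": [0, 0, 0]},
    {"offset": [5.9, -0.2, -11.8], "rot": [0, 0, 0]},
    {"offset": [5.9, -0.2, -11.8], "rot": [0, 0, 0]},
    {"offset": [5.9, -0.2, -11.8], "rot": [0, 0, 0]},
  ],
  hand=0.55,
  newtons=12,
)

```text
time: 6.8
position: [0.5696, 0.2543, 0.1423]
tool_rot: [1.0, 0.0, 0.001, -0.0]
ft_force: [-0.2, -0.0, 0.1]
grip_width: 0.048
grip_force: 0.0
```

Run:
```python
from h import *
o=get_obs();print(o['time'],o['position'],o['grip_width'])
im=save('side','s1.png'); u=proj(vision.calibration('side'),(.57,.253,.12)).astype(int)
a=im[u[1]-60:u[1]+60,u[0]-80:u[0]+80]
w=save('wrist','w4.png')[150:360,116:396]
cv2.imwrite('pics/s1c.png',np.hstack([cv2.resize(a,(400,300)),cv2.resize(w,(400,300))])[:,:,::-1])
```

```text
6.8 [0.5696222  0.25430898 0.14231743] 0.047956920610645326
```

View pics/s1c.png

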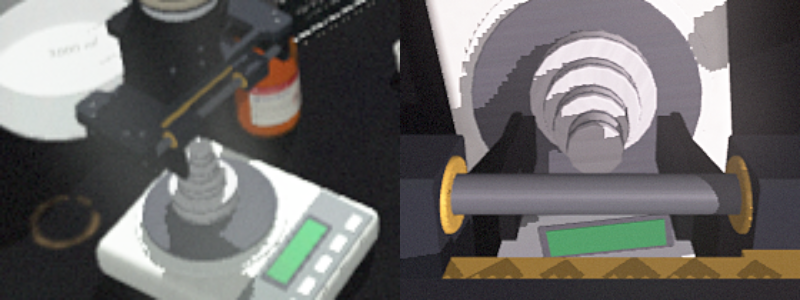

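The 50 (crop (595,145)) sits midway between the fingertips. Closing and lifting.

>>> apply_moves(
  series=[
    {"offset": [0, 0, 0], "rot": [0, 0, 0]},
    {"offset": [0, 0, 0], "rot": [0, 0, 0]},
    {"offset": [0, 0, 0], "rot": [0, 0, 0]},
    {"offset": [0, 0, 0], "rot": [0, 0, 0]},
    {"offset": [0, 0, 0], "rot": [0, 0, 0]},
    {"offset": [0, 0, 0], "rot": [0, 0, 0]},
    {"offset": [0, 0, 0], "rot": [0, 0, 0]},
    {"offset": [0, 0, 0.5], "rot": [0, 0, 0]},
    {"offset": [0, 0, 1.5], "rot": [0, 0, 0]},
    {"offset": [0, 0, 4], "rot": [0, 0, 0]},
    {"offset": [0, 0, 7], "rot": [0, 0, 0]},
    {"offset": [0, 0, 10], "rot": [0, 0, 0]},
    {"offset": [0, 0, 10], "rot": [0, 0, 0]},
    {"offset": [0, 0, 10], "rot": [0, 0, 0]},
  ],
  hand=0,
)

```text
time: 8.3
position: [0.5695, 0.2542, 0.2428]
tool_rot: [1.0, 0.0, 0.001, -0.0]
ft_force: [-0.7, 0.5, -1.1]
grip_width: 0.0214
grip_force: 12.0
```

>>> apply_moves(
  series=[
    {"offset": [-1, -4, 0], "rot": [0, 0, 0]},
    {"offset": [-2, -9, 0], "rot": [0, 0, 0]},
    {"offset": [-3, -14, 0], "rot": [0, 0, 0]},
    {"offset": [-4, -18.5, 0], "rot": [0, 0, 0]},
    {"offset": [-5, -23, 0], "rot": [0, 0, 0]},
    {"offset": [-6, -27.5, 0], "rot": [0, 0, 0]},
    {"offset": [-7, -32, 0], "rot": [0, 0, 0]},
    {"offset": [-8, -36.5, -1], "rot": [0, 0, 0]},
    {"offset": [-9, -41, -3], "rot": [0, 0, 0]},
    {"offset": [-10, -45, -6], "rot": [0, 0, 0]},
    {"offset": [-10.4, -48, -9], "rot": [0, 0, 0]},
    {"offset": [-10.4, -49.2, -12], "rot": [0, 0, 0]},
    {"offset": [-10.4, -49.2, -15], "rot": [0, 0, 0]},
    {"offset": [-10.4, -49.2, -17], "rot": [0, 0, 0]},
    {"offset": [-10.4, -49.2, -18], "rot": [0, 0, 0]},
    {"offset": [-10.4, -49.2, -18], "rot": [0, 0, 0]},
    {"offset": [-10.4, -49.2, -18], "rot": [0, 0, 0]},
    {"offset": [-10.4, -49.2, -18], "rot": [0, 0, 0]},
  ],
)

```text
time: 10.1
position: [0.4658, -0.2381, 0.0625]
tool_rot: [1.0, 0.001, 0.001, 0.001]
ft_force: [-0.1, -0.7, -0.6]
grip_width: 0.0215
grip_force: 12.0
```

Run:
```python
from h import *
o=get_obs();print(o['time'],o['position'],o['grip_width'])
im=save('side','s2.png'); u=proj(vision.calibration('side'),(.465,-.238,.03)).astype(int)
a=im[u[1]-45:u[1]+45,u[0]-60:u[0]+60]
w=save('wrist','w5.png')[150:360,116:396]
cv2.imwrite('pics/s2c.png',np.hstack([cv2.resize(a,(400,300)),cv2.resize(w,(400,300))])[:,:,::-1])
```

```text
10.1 [ 0.46582056 -0.23812578  0.06250418] 0.021529844824843818
```

View pics/s2c.png

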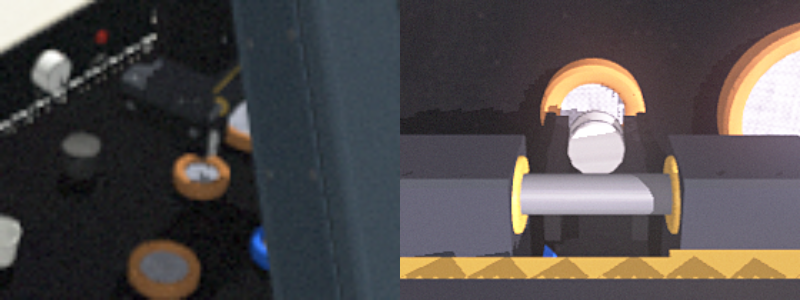

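The weight at (596,145) is in line with the brown cup at (594,92). Lowering.

>>> apply_moves(
  series=[
    {"offset": [0, 0, -0.8], "rot": [0, 0, 0]},
    {"offset": [0, 0, -1.4], "rot": [0, 0, 0]},
    {"offset": [0, 0, -1.8], "rot": [0, 0, 0]},
    {"offset": [0, 0, -2.1], "rot": [0, 0, 0]},
    {"offset": [0, 0, -2.3], "rot": [0, 0, 0]},
    {"offset": [0, 0, -2.3], "rot": [0, 0, 0]},
    {"offset": [0, 0, -2.3], "rot": [0, 0, 0]},
  ],
)

```text
time: 10.9
position: [0.4652, -0.238, 0.0385]
tool_rot: [1.0, 0.0, 0.0, 0.0]
ft_force: [0.1, 0.1, -0.8]
grip_width: 0.0213
grip_force: 12.0
```

>>> apply_moves(
  series=[
    {"offset": [0, 0, 0], "rot": [0, 0, 0]},
    {"offset": [0, 0, 0], "rot": [0, 0, 0]},
    {"offset": [0, 0, 0], "rot": [0, 0, 0]},
    {"offset": [0, 0, 0], "rot": [0, 0, 0]},
    {"offset": [0, 0, 0], "rot": [0, 0, 0]},
    {"offset": [0, 0, 1], "rot": [0, 0, 0]},
    {"offset": [0, 0, 3], "rot": [0, 0, 0]},
    {"offset": [0, 0, 7], "rot": [0, 0, 0]},
    {"offset": [-3, 0, 11], "rot": [0, 0, 0]},
    {"offset": [-7, 0, 15], "rot": [0, 0, 0]},
    {"offset": [-7, 0, 19], "rot": [0, 0, 0]},
    {"offset": [-7, 0, 19], "rot": [0, 0, 0]},
    {"offset": [-7, 0, 19], "rot": [0, 0, 0]},
    {"offset": [-7, 0, 19], "rot": [0, 0, 0]},
  ],
  hand=0.5,
)

```text
time: 12.3
position: [0.3949, -0.2374, 0.2281]
tool_rot: [1.0, 0.0, -0.0, -0.0]
ft_force: [0.6, 0.4, -0.4]
grip_width: 0.0438
grip_force: 0.0
```

Run:
```python
from h import *
o=get_obs();print(o['time'],o['position'],o['grip_width'])
c=vision.calibration('wrist'); im=save('wrist','w6.png'); np.savez('w6.npz',im=im,**c); print(cupfit(im,c))
u=proj(c,(.4655,-.238,.02)).astype(int); print(u)
cv2.imwrite('pics/w6c.png',cv2.resize(im[max(0,u[1]-45):u[1]+45,u[0]-60:u[0]+60],(640,480),interpolation=cv2.INTER_CUBIC)[:,:,::-1])
for r in nets.spot_point('wrist','weight_50'): print(np.round(r['centre'],4),round(r['conf'],2))
```

```text
12.3 [ 0.39490118 -0.23744146  0.22811163] 0.043769560493627964
{'100': ([0.4316, -0.1159], 0.982), '50': ([0.4656, -0.238], 1.004), '500': ([0.4635, -0.3419], 0.985), '200': ([0.4744, 0.0085], 0.876)}
[252 109]
[ 0.468  -0.2354  0.0116] 0.72
```

View pics/w6c.png

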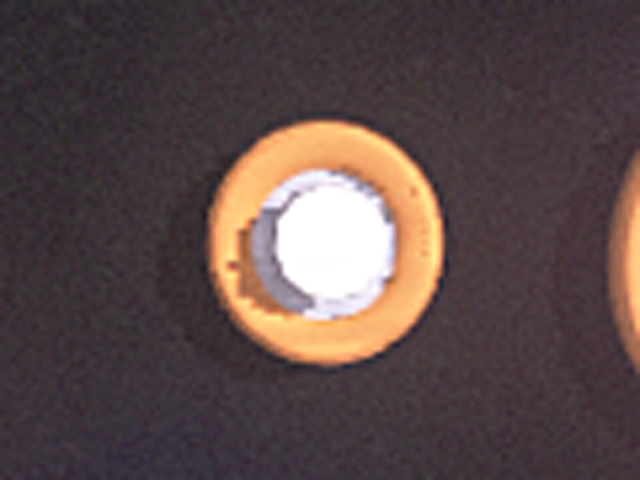

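The 50 is seated flat and centred in the brown cup (crop (335,240) within the cup at (327,243)). Back to the stack for the 100.

>>> apply_moves(
  series=[
    {"offset": [1.1, 4.8, 2], "rot": [0, 0, 0]},
    {"offset": [2.2, 9.6, 2], "rot": [0, 0, 0]},
    {"offset": [3.3, 14.4, 2], "rot": [0, 0, 0]},
    {"offset": [4.4, 19.2, 2], "rot": [0, 0, 0]},
    {"offset": [5.5, 24, 2], "rot": [0, 0, 0]},
    {"offset": [6.6, 28.8, 2], "rot": [0, 0, 0]},
    {"offset": [7.7, 33.6, 2], "rot": [0, 0, 0]},
    {"offset": [8.8, 38.4, 2], "rot": [0, 0, 0]},
    {"offset": [10, 43, 2], "rot": [0, 0, 0]},
    {"offset": [11.5, 47, 2], "rot": [0, 0, 0]},
    {"offset": [11.5, 49.4, 2], "rot": [0, 0, 0]},
    {"offset": [11.5, 49.4, 2], "rot": [0, 0, 0]},
    {"offset": [11.5, 49.4, 2], "rot": [0, 0, 0]},
    {"offset": [11.5, 49.4, 2], "rot": [0, 0, 0]},
  ],
  hand=0.65,
)

```text
time: 13.8
position: [0.5096, 0.2551, 0.2475]
tool_rot: [1.0, 0.0, -0.001, 0.001]
ft_force: [0.2, -0.0, -0.7]
grip_width: 0.0566
grip_force: 0.0
```

Run:
```python
from h import *
o=get_obs();print(o['time'],o['position'],o['grip_width'])
c=vision.calibration('wrist'); im=save('wrist','w7.png'); np.savez('w7.npz',im=im,**c)
for r in nets.spot_point('wrist','weight_100'): print(np.round(r['centre'],4),round(r['conf'],2))
u=proj(c,(.571,.254,.11)).astype(int); y0,x0=max(0,u[1]-45),u[0]-60
print(x0,y0)
big=cv2.resize(im[y0:y0+90,x0:x0+120],(800,600),interpolation=cv2.INTER_CUBIC)
cv2.imwrite('pics/w7c.png',big[:,:,::-1])
```

```text
13.8 [0.50960289 0.25507    0.24754013] 0.05663133434189583
[0.5702 0.253  0.0845] 0.94
[0.5694 0.2575 0.1017] 0.86
192 78
```

View pics/w7c.png

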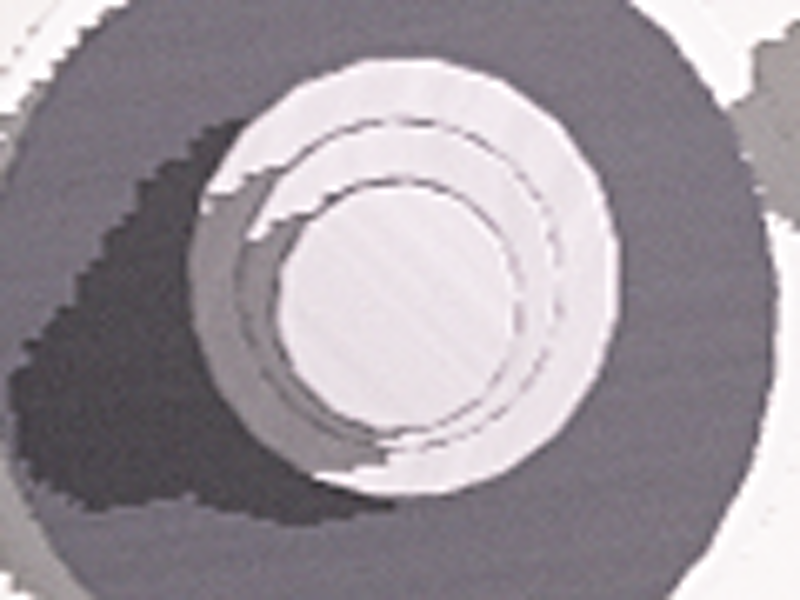

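The 100's top disc is centred at crop (399,306), the 200's at (399,285) and the 500's at (405,277). All three still lie undisturbed.

Run:
```python
from h import *
d=np.load('w7.npz'); s=20/3
for n,u,z in(('100',(399,306),.1134),('200',(399,285),.0977),('500',(405,277),.081)):
    print(n,onz(d,(192+(u[0]+.5)/s-.5,78+(u[1]+.5)/s-.5),z).round(4))
```

```text
100 [0.571  0.255  0.1134]
200 [0.5726 0.255  0.0977]
500 [0.5726 0.2542 0.081 ]
```

>>> apply_moves(
  series=[
    {"offset": [3, 0, -3], "rot": [0, 0, 0]},
    {"offset": [6.1, 0, -6], "rot": [0, 0, 0]},
    {"offset": [6.1, 0, -8.5], "rot": [0, 0, 0]},
    {"offset": [6.1, 0, -10], "rot": [0, 0, 0]},
    {"offset": [6.1, 0, -11.2], "rot": [0, 0, 0]},
    {"offset": [6.1, 0, -12.1], "rot": [0, 0, 0]},
    {"offset": [6.1, 0, -12.1], "rot": [0, 0, 0]},
    {"offset": [6.1, 0, -12.1], "rot": [0, 0, 0]},
    {"offset": [6.1, 0, -12.1], "rot": [0, 0, 0]},
  ],
)

```text
time: 14.8
position: [0.5719, 0.2563, 0.1287]
tool_rot: [1.0, 0.0, 0.001, -0.0]
ft_force: [1.0, -0.2, -0.1]
grip_width: 0.0566
grip_force: 0.0
```

>>> apply_moves(
  series=[
    {"offset": [0, 0, 0], "rot": [0, 0, 0]},
    {"offset": [0, 0, 0], "rot": [0, 0, 0]},
    {"offset": [0, 0, 0], "rot": [0, 0, 0]},
    {"offset": [0, 0, 0], "rot": [0, 0, 0]},
    {"offset": [0, 0, 0], "rot": [0, 0, 0]},
    {"offset": [0, 0, 0], "rot": [0, 0, 0]},
    {"offset": [0, 0, 0], "rot": [0, 0, 0]},
  ],
  hand=0,
  newtons=15,
)

```text
time: 15.5
position: [0.5713, 0.2561, 0.1277]
tool_rot: [1.0, 0.0, 0.0, -0.0]
ft_force: [0.2, 0.0, 1.2]
grip_width: 0.0312
grip_force: 15.0
```

>>> apply_moves(
  series=[
    {"offset": [0, 0, 0.5], "rot": [0, 0, 0]},
    {"offset": [0, 0, 1.5], "rot": [0, 0, 0]},
    {"offset": [0, 0, 4], "rot": [0, 0, 0]},
    {"offset": [0, 0, 8], "rot": [0, 0, 0]},
    {"offset": [-1.5, -3, 11], "rot": [0, 0, 0]},
    {"offset": [-3, -7.5, 11], "rot": [0, 0, 0]},
    {"offset": [-4.5, -12, 11], "rot": [0, 0, 0]},
    {"offset": [-6, -16.5, 11], "rot": [0, 0, 0]},
    {"offset": [-7.5, -21, 11], "rot": [0, 0, 0]},
    {"offset": [-9, -25.5, 10], "rot": [0, 0, 0]},
    {"offset": [-11, -29.5, 8], "rot": [0, 0, 0]},
    {"offset": [-13, -33, 6], "rot": [0, 0, 0]},
    {"offset": [-13.9, -36, 3], "rot": [0, 0, 0]},
    {"offset": [-13.9, -37.2, 0], "rot": [0, 0, 0]},
    {"offset": [-13.9, -37.2, -3], "rot": [0, 0, 0]},
    {"offset": [-13.9, -37.2, -5.5], "rot": [0, 0, 0]},
    {"offset": [-13.9, -37.2, -6.7], "rot": [0, 0, 0]},
    {"offset": [-13.9, -37.2, -6.7], "rot": [0, 0, 0]},
    {"offset": [-13.9, -37.2, -6.7], "rot": [0, 0, 0]},
    {"offset": [-13.9, -37.2, -6.7], "rot": [0, 0, 0]},
  ],
)

```text
time: 17.5
position: [0.433, -0.1163, 0.0615]
tool_rot: [1.0, 0.0, 0.001, 0.001]
ft_force: [0.5, -0.3, -0.6]
grip_width: 0.0313
grip_force: 15.0
```

Run:
```python
from h import *
o=get_obs();print(o['time'],o['position'],o['grip_width'])
im=save('side','s3.png'); u=proj(vision.calibration('side'),(.432,-.116,.03)).astype(int)
a=im[u[1]-45:u[1]+45,u[0]-60:u[0]+60]
w=save('wrist','w8.png')[150:360,116:396]
cv2.imwrite('pics/s3c.png',np.hstack([cv2.resize(a,(400,300)),cv2.resize(w,(400,300))])[:,:,::-1])
```

```text
17.5 [ 0.43302376 -0.11627603  0.06154067] 0.03126666692732279
```

View pics/s3c.png

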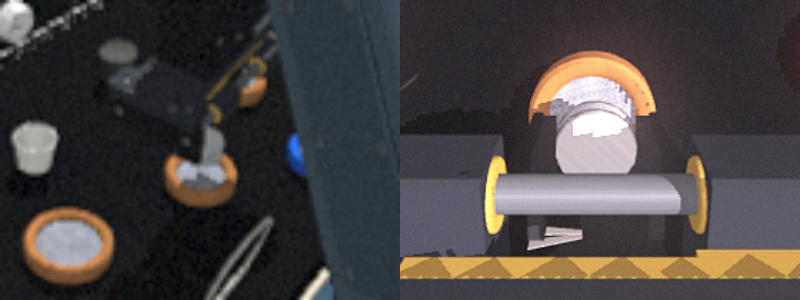

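The 100 is held level above its cup and lined up with it (weight x≈597, cup x≈592). Lowering, then releasing.

>>> apply_moves(
  series=[
    {"offset": [0, 0, -0.8], "rot": [0, 0, 0]},
    {"offset": [0, 0, -1.4], "rot": [0, 0, 0]},
    {"offset": [0, 0, -1.8], "rot": [0, 0, 0]},
    {"offset": [0, 0, -2.0], "rot": [0, 0, 0]},
    {"offset": [0, 0, -2.1], "rot": [0, 0, 0]},
    {"offset": [0, 0, -2.1], "rot": [0, 0, 0]},
    {"offset": [0, 0, -2.1], "rot": [0, 0, 0]},
  ],
)

```text
time: 18.3
position: [0.4318, -0.1157, 0.0399]
tool_rot: [1.0, 0.0, -0.0, -0.0]
ft_force: [-0.9, 0.9, 4.3]
grip_width: 0.0312
grip_force: 15.0
```

>>> apply_moves(
  series=[
    {"offset": [0, 0, 0], "rot": [0, 0, 0]},
    {"offset": [0, 0, 0], "rot": [0, 0, 0]},
    {"offset": [0, 0, 0], "rot": [0, 0, 0]},
    {"offset": [0, 0, 0], "rot": [0, 0, 0]},
    {"offset": [0, 0, 0], "rot": [0, 0, 0]},
    {"offset": [0, 0, 1], "rot": [0, 0, 0]},
    {"offset": [0, 0, 3], "rot": [0, 0, 0]},
    {"offset": [0, 0, 7], "rot": [0, 0, 0]},
    {"offset": [0, 0, 11], "rot": [0, 0, 0]},
    {"offset": [-1, 0, 15], "rot": [0, 0, 0]},
    {"offset": [-2, 0, 20], "rot": [0, 0, 0]},
    {"offset": [-2, 0, 20], "rot": [0, 0, 0]},
    {"offset": [-2, 0, 20], "rot": [0, 0, 0]},
    {"offset": [-2, 0, 20], "rot": [0, 0, 0]},
  ],
  hand=0.6,
)

```text
time: 19.7
position: [0.4115, -0.1154, 0.239]
tool_rot: [1.0, 0.0, -0.001, -0.0]
ft_force: [0.3, -0.4, -0.1]
grip_width: 0.0522
grip_force: 0.0
```

```bash
cat > seat.py <<'E'
from h import *
import sys
n,h,dia=sys.argv[1],float(sys.argv[2]),float(sys.argv[3])
o=get_obs();print(o['time'],o['position'],o['grip_width'])
c=vision.calibration('wrist'); im=save('wrist','seat%s.png'%n); print(cupfit(im,c))
x,y,_=G[n]; u=proj(c,(x,y,.01+h)); r=int(proj(c,(x,y-dia,.01+h))[0]-u[0])
g=cv2.cvtColor(im,cv2.COLOR_RGB2GRAY); x0,y0=int(u[0])-r,max(0,int(u[1])-r)
m=(g[y0:y0+2*r,x0:x0+2*r]>235).astype(np.uint8)
k=max(cv2.findContours(m,cv2.RETR_EXTERNAL,cv2.CHAIN_APPROX_NONE)[0],key=cv2.contourArea)
e=cv2.fitEllipse(cv2.convexHull(k)); p=onz(c,np.array(e[0])+[x0,y0],.01+h)
print('top disc',p.round(4),'axes',np.round(e[1],1),'expect',np.ptp(circ(c,x,y,.01+h,dia),axis=0).round(1))
for q in nets.spot_point('wrist','weight_'+n): print(np.round(q['centre'],4),round(q['conf'],2))
E
python3 seat.py 100 .0157 .032
```

```text
19.7 [ 0.41145295 -0.11544622  0.23895706] 0.0521524147753521
{'100': ([0.4316, -0.1158], 0.987), '50': ([0.4656, -0.2377], 0.974), '500': ([0.4636, -0.3418], 0.972), '200': ([0.4751, 0.0124], 0.985)}
top disc [ 0.4317 -0.1173  0.0257] axes [27.4 27.9] expect [28.2 28. ]
[ 0.4305 -0.1177  0.0127] 0.71
[ 0.4667 -0.2388  0.0103] 0.57
```

The 100 measures as seated: its centre is within 2 mm of the cup's and its size is as expected for the height. Back for the 200.

>>> apply_moves(
  series=[
    {"offset": [1.2, 4.7, 0], "rot": [0, 0, 0]},
    {"offset": [2.4, 9.4, 1], "rot": [0, 0, 0]},
    {"offset": [3.6, 14, 1], "rot": [0, 0, 0]},
    {"offset": [4.8, 18.6, 1], "rot": [0, 0, 0]},
    {"offset": [6, 23.2, 1], "rot": [0, 0, 0]},
    {"offset": [7.2, 27.8, 1], "rot": [0, 0, 0]},
    {"offset": [8.5, 32.4, 0.5], "rot": [0, 0, 0]},
    {"offset": [9.8, 36, 0], "rot": [0, 0, 0]},
    {"offset": [9.8, 37.2, 0], "rot": [0, 0, 0]},
    {"offset": [9.8, 37.2, 0], "rot": [0, 0, 0]},
    {"offset": [9.8, 37.2, 0], "rot": [0, 0, 0]},
    {"offset": [9.8, 37.2, 0], "rot": [0, 0, 0]},
  ],
  hand=0.8,
)

```text
time: 21.0
position: [0.5097, 0.2545, 0.2392]
tool_rot: [1.0, -0.0, -0.001, 0.0]
ft_force: [0.1, -0.1, -0.9]
grip_width: 0.0698
grip_force: 0.0
```

Run:
```python
from h import *
o=get_obs();print(o['time'],o['position'],o['grip_width'])
c=vision.calibration('wrist'); im=save('wrist','w9.png'); np.savez('w9.npz',im=im,**c)
for r in nets.spot_point('wrist','weight_200'): print(np.round(r['centre'],4),round(r['conf'],2))
u=proj(c,(.5726,.255,.09)).astype(int); y0,x0=max(0,u[1]-45),u[0]-60
big=cv2.resize(im[y0:y0+90,x0:x0+120],(800,600),interpolation=cv2.INTER_CUBIC).copy()
for z,d,y in((.0977,.044,.255),(.081,.062,.2542)):
    k=(circ(c,.5726,y,z,d)-[x0,y0]+.5)*20/3-.5; cv2.polylines(big,[k.astype(int)],True,(255,0,0),1)
    print(z,k.min(0),k.max(0))
cv2.imwrite('pics/w9c.png',big[:,:,::-1])
```

```text
21.0 [0.50969849 0.25450432 0.23918095] 0.06978419425362924
[0.5702 0.2536 0.0859] 0.8
0.0977 [240.93717448 135.212382  ] [575.25602214 478.05834961]
0.081 [191.79685465  66.55469767] [637.10009766 523.80623372]
```

View pics/w9c.png

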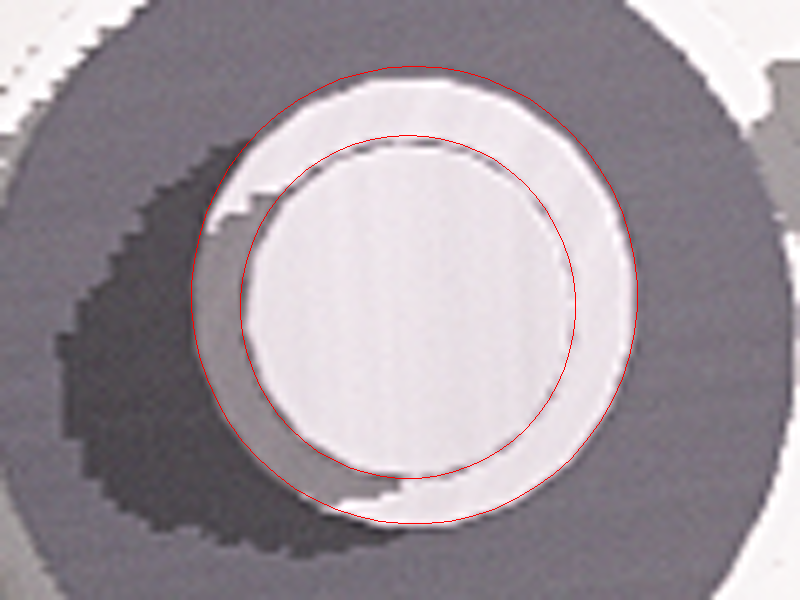

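The drawn circles match the 200 at (408,308) and the 500 at (415,297) to about 1 mm.

>>> apply_moves(
  series=[
    {"offset": [3, 0, -3], "rot": [0, 0, 0]},
    {"offset": [6.2, -0.1, -6], "rot": [0, 0, 0]},
    {"offset": [6.2, -0.1, -9], "rot": [0, 0, 0]},
    {"offset": [6.2, -0.1, -11], "rot": [0, 0, 0]},
    {"offset": [6.2, -0.1, -12.2], "rot": [0, 0, 0]},
    {"offset": [6.2, -0.1, -12.9], "rot": [0, 0, 0]},
    {"offset": [6.2, -0.1, -12.9], "rot": [0, 0, 0]},
    {"offset": [6.2, -0.1, -12.9], "rot": [0, 0, 0]},
    {"offset": [6.2, -0.1, -12.9], "rot": [0, 0, 0]},
  ],
)

```text
time: 22.0
position: [0.573, 0.2553, 0.1119]
tool_rot: [1.0, 0.0, 0.001, -0.0]
ft_force: [0.3, -1.1, 0.3]
grip_width: 0.0699
grip_force: 0.0
```

>>> apply_moves(
  series=[
    {"offset": [0, 0, 0], "rot": [0, 0, 0]},
    {"offset": [0, 0, 0], "rot": [0, 0, 0]},
    {"offset": [0, 0, 0], "rot": [0, 0, 0]},
    {"offset": [0, 0, 0], "rot": [0, 0, 0]},
    {"offset": [0, 0, 0], "rot": [0, 0, 0]},
    {"offset": [0, 0, 0], "rot": [0, 0, 0]},
    {"offset": [0, 0, 0], "rot": [0, 0, 0]},
  ],
  hand=0,
  newtons=22,
)

```text
time: 22.7
position: [0.5722, 0.2552, 0.1107]
tool_rot: [1.0, 0.0, 0.0, -0.0]
ft_force: [-0.1, 1.0, 1.5]
grip_width: 0.0435
grip_force: 22.0
```

>>> apply_moves(
  series=[
    {"offset": [0, 0, 0.5], "rot": [0, 0, 0]},
    {"offset": [0, 0, 1.5], "rot": [0, 0, 0]},
    {"offset": [0, 0, 4], "rot": [0, 0, 0]},
    {"offset": [0, 0, 8], "rot": [0, 0, 0]},
    {"offset": [-1.5, -2, 12], "rot": [0, 0, 0]},
    {"offset": [-3.5, -6, 13], "rot": [0, 0, 0]},
    {"offset": [-5.5, -10, 13], "rot": [0, 0, 0]},
    {"offset": [-7.5, -14, 13], "rot": [0, 0, 0]},
    {"offset": [-9, -18, 11], "rot": [0, 0, 0]},
    {"offset": [-9.7, -21.5, 8], "rot": [0, 0, 0]},
    {"offset": [-9.7, -24.2, 4], "rot": [0, 0, 0]},
    {"offset": [-9.7, -24.2, 0], "rot": [0, 0, 0]},
    {"offset": [-9.7, -24.2, -3], "rot": [0, 0, 0]},
    {"offset": [-9.7, -24.2, -5], "rot": [0, 0, 0]},
    {"offset": [-9.7, -24.2, -5], "rot": [0, 0, 0]},
    {"offset": [-9.7, -24.2, -5], "rot": [0, 0, 0]},
    {"offset": [-9.7, -24.2, -5], "rot": [0, 0, 0]},
  ],
)

```text
time: 24.4
position: [0.4763, 0.013, 0.0619]
tool_rot: [1.0, 0.0, 0.001, 0.0]
ft_force: [0.1, -1.0, -2.4]
grip_width: 0.043
grip_force: 22.0
```

Run:
```python
from h import *
o=get_obs();print(o['time'],o['position'],o['grip_width'])
im=save('side','s4.png'); u=proj(vision.calibration('side'),(.475,.013,.03)).astype(int)
a=im[u[1]-45:u[1]+45,u[0]-60:u[0]+60]
w=save('wrist','w10.png')[150:360,116:396]
cv2.imwrite('pics/s4c.png',np.hstack([cv2.resize(a,(400,300)),cv2.resize(w,(400,300))])[:,:,::-1])
```

```text
24.4 [0.47633332 0.01295824 0.06187415] 0.042972030004378145
```

View pics/s4c.png

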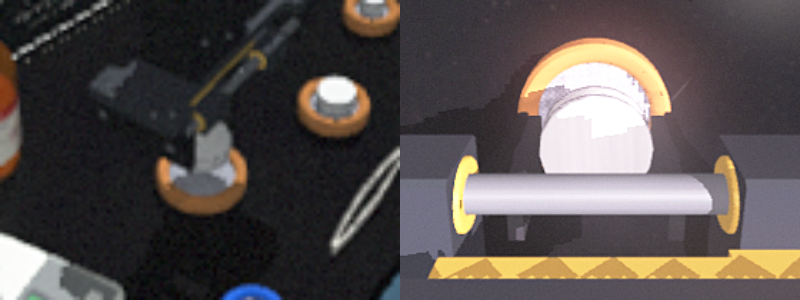

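The 200 is lined up (weight x≈596, cup x≈594), and the 100 is visible seated at crop (335,95).

>>> apply_moves(
  series=[
    {"offset": [0, 0, -0.8], "rot": [0, 0, 0]},
    {"offset": [0, 0, -1.4], "rot": [0, 0, 0]},
    {"offset": [0, 0, -1.8], "rot": [0, 0, 0]},
    {"offset": [0, 0, -2.0], "rot": [0, 0, 0]},
    {"offset": [0, 0, -2.1], "rot": [0, 0, 0]},
    {"offset": [0, 0, -2.1], "rot": [0, 0, 0]},
    {"offset": [0, 0, -2.1], "rot": [0, 0, 0]},
  ],
)

```text
time: 25.2
position: [0.4748, 0.0132, 0.0396]
tool_rot: [1.0, 0.0, -0.0, -0.0]
ft_force: [-1.3, 0.6, 1.8]
grip_width: 0.0429
grip_force: 22.0
```

>>> apply_moves(
  series=[
    {"offset": [0, 0, 0], "rot": [0, 0, 0]},
    {"offset": [0, 0, 0], "rot": [0, 0, 0]},
    {"offset": [0, 0, 0], "rot": [0, 0, 0]},
    {"offset": [0, 0, 0], "rot": [0, 0, 0]},
    {"offset": [0, 0, 0], "rot": [0, 0, 0]},
    {"offset": [0, 0, 1], "rot": [0, 0, 0]},
    {"offset": [0, 0, 3], "rot": [0, 0, 0]},
    {"offset": [0, 0, 7], "rot": [0, 0, 0]},
    {"offset": [-2, 0, 11], "rot": [0, 0, 0]},
    {"offset": [-4, 0, 15], "rot": [0, 0, 0]},
    {"offset": [-6, 0, 19], "rot": [0, 0, 0]},
    {"offset": [-6, 0, 19], "rot": [0, 0, 0]},
    {"offset": [-6, 0, 19], "rot": [0, 0, 0]},
    {"offset": [-6, 0, 19], "rot": [0, 0, 0]},
  ],
  hand=0.75,
)

```text
time: 26.6
position: [0.4151, 0.0131, 0.2291]
tool_rot: [1.0, 0.0, -0.0, -0.0]
ft_force: [-0.1, 0.6, -0.3]
grip_width: 0.0655
grip_force: 0.0
```

```bash
python3 seat.py 200 .0167 .044
```

```text
26.6 [0.4151335  0.01313283 0.22912501] 0.06548352789911241
{'100': ([0.4316, -0.1155], 0.985), '50': ([0.4654, -0.2376], 0.96), '200': ([0.4752, 0.0124], 0.998)}
top disc [0.4753 0.0118 0.0267] axes [38.9 40.5] expect [41.2 42.3]
[ 0.4669 -0.2377  0.0109] 0.76
[ 0.4262 -0.1148  0.012 ] 0.61
[0.4717 0.0112 0.0081] 0.58
```

The 200 is seated and centred to 1 mm. Now the 500.

>>> apply_moves(
  series=[
    {"offset": [1.9, 4.5, 1], "rot": [0, 0, 0]},
    {"offset": [3.8, 9, 1], "rot": [0, 0, 0]},
    {"offset": [5.7, 13.5, 1], "rot": [0, 0, 0]},
    {"offset": [7.6, 18, 1], "rot": [0, 0, 0]},
    {"offset": [9.5, 22, 1], "rot": [0, 0, 0]},
    {"offset": [9.5, 24.2, 1], "rot": [0, 0, 0]},
    {"offset": [9.5, 24.2, 1], "rot": [0, 0, 0]},
    {"offset": [9.5, 24.2, 1], "rot": [0, 0, 0]},
    {"offset": [9.5, 24.2, 1], "rot": [0, 0, 0]},
  ],
  hand=1,
)

```text
time: 27.6
position: [0.5097, 0.254, 0.2384]
tool_rot: [1.0, -0.0, -0.001, 0.001]
ft_force: [0.0, 0.6, 0.5]
grip_width: 0.0871
grip_force: 0.0
```

Run:
```python
from h import *
o=get_obs();print(o['time'],o['position'],o['grip_width'])
c=vision.calibration('wrist'); im=save('wrist','w11.png')
g=cv2.cvtColor(im,cv2.COLOR_RGB2GRAY)
u=proj(c,(.5724,.2543,.081)).astype(int); r=50; y0,x0=max(0,u[1]-r),u[0]-r
m=(g[y0:y0+2*r,x0:x0+2*r]>180).astype(np.uint8)
n,l,s,ce=cv2.connectedComponentsWithStats(m); i=l[u[1]-y0,u[0]-x0]; print(s[i])
k=cv2.findContours((l==i).astype(np.uint8),cv2.RETR_EXTERNAL,cv2.CHAIN_APPROX_NONE)[0][0]
e=cv2.fitEllipse(k); print(onz(c,np.array(e[0])+[x0,y0],.081).round(4),np.round(e[1],1),np.ptp(circ(c,.5724,.2543,.081,.062),axis=0).round(1))
```

```text
27.6 [0.50966521 0.25403214 0.23843519] 0.08714519761397148
[  17   17   67   67 3498]
[0.5726 0.2542 0.081 ] [65.3 66.4] [67.  68.8]
```

>>> apply_moves(
  series=[
    {"offset": [3, 0, -3], "rot": [0, 0, 0]},
    {"offset": [6.2, 0, -6], "rot": [0, 0, 0]},
    {"offset": [6.2, 0, -9], "rot": [0, 0, 0]},
    {"offset": [6.2, 0, -11.5], "rot": [0, 0, 0]},
    {"offset": [6.2, 0, -13], "rot": [0, 0, 0]},
    {"offset": [6.2, 0, -14.2], "rot": [0, 0, 0]},
    {"offset": [6.2, 0, -15], "rot": [0, 0, 0]},
    {"offset": [6.2, 0, -15], "rot": [0, 0, 0]},
    {"offset": [6.2, 0, -15], "rot": [0, 0, 0]},
    {"offset": [6.2, 0, -15], "rot": [0, 0, 0]},
  ],
)

```text
time: 28.65
position: [0.5729, 0.2554, 0.0907]
tool_rot: [1.0, 0.0, 0.001, -0.0]
ft_force: [-0.7, 1.0, -0.2]
grip_width: 0.0871
grip_force: 0.0
```

>>> apply_moves(
  series=[
    {"offset": [0, 0, 0], "rot": [0, 0, 0]},
    {"offset": [0, 0, 0], "rot": [0, 0, 0]},
    {"offset": [0, 0, 0], "rot": [0, 0, 0]},
    {"offset": [0, 0, 0], "rot": [0, 0, 0]},
    {"offset": [0, 0, 0], "rot": [0, 0, 0]},
    {"offset": [0, 0, 0], "rot": [0, 0, 0]},
    {"offset": [0, 0, 0], "rot": [0, 0, 0]},
  ],
  hand=0,
  newtons=40,
)

```text
time: 29.35
position: [0.5723, 0.2552, 0.0897]
tool_rot: [1.0, 0.0, 0.0, -0.0]
ft_force: [-0.5, 0.6, 2.2]
grip_width: 0.0609
grip_force: 40.0
```

>>> apply_moves(
  series=[
    {"offset": [0, 0, 0.4], "rot": [0, 0, 0]},
    {"offset": [0, 0, 1.2], "rot": [0, 0, 0]},
    {"offset": [0, 0, 3], "rot": [0, 0, 0]},
    {"offset": [0, 0, 6], "rot": [0, 0, 0]},
    {"offset": [0, 0, 10], "rot": [0, 0, 0]},
    {"offset": [-0.5, -2, 14], "rot": [0, 0, 0]},
    {"offset": [-1.5, -6, 15], "rot": [0, 0, 0]},
    {"offset": [-2.5, -10.5, 15], "rot": [0, 0, 0]},
    {"offset": [-3.5, -15, 15], "rot": [0, 0, 0]},
    {"offset": [-4.5, -19.5, 15], "rot": [0, 0, 0]},
    {"offset": [-5.5, -24, 15], "rot": [0, 0, 0]},
    {"offset": [-6.5, -28.5, 15], "rot": [0, 0, 0]},
    {"offset": [-7.5, -33, 15], "rot": [0, 0, 0]},
    {"offset": [-8.5, -37.5, 15], "rot": [0, 0, 0]},
    {"offset": [-9.5, -42, 15], "rot": [0, 0, 0]},
    {"offset": [-10.5, -46.5, 15], "rot": [0, 0, 0]},
    {"offset": [-10.8, -51, 15], "rot": [0, 0, 0]},
    {"offset": [-10.8, -55, 14], "rot": [0, 0, 0]},
    {"offset": [-10.8, -58, 13], "rot": [0, 0, 0]},
    {"offset": [-10.8, -59.7, 12], "rot": [0, 0, 0]},
  ],
)

```text
time: 31.35
position: [0.4638, -0.3448, 0.2092]
tool_rot: [1.0, -0.001, 0.0, 0.001]
ft_force: [-0.1, 0.4, -5.5]
grip_width: 0.061
grip_force: 40.0
```

>>> apply_moves(
  series=[
    {"offset": [0, 0, -3], "rot": [0, 0, 0]},
    {"offset": [0, 0, -7], "rot": [0, 0, 0]},
    {"offset": [0, 0, -10.5], "rot": [0, 0, 0]},
    {"offset": [0, 0, -13], "rot": [0, 0, 0]},
    {"offset": [0, 0, -14.5], "rot": [0, 0, 0]},
    {"offset": [0, 0, -14.5], "rot": [0, 0, 0]},
    {"offset": [0, 0, -14.5], "rot": [0, 0, 0]},
  ],
)

```text
time: 32.05
position: [0.4643, -0.3413, 0.0645]
tool_rot: [1.0, 0.001, -0.0, -0.0]
ft_force: [0.6, -0.6, -4.9]
grip_width: 0.0609
grip_force: 40.0
```

Run:
```python
from h import *
o=get_obs();print(o['time'],o['position'],o['grip_width'])
im=save('side','s5.png'); u=proj(vision.calibration('side'),(.464,-.341,.03)).astype(int)
a=im[u[1]-45:u[1]+45,u[0]-60:u[0]+60]
w=save('wrist','w12.png')[150:360,116:396]
cv2.imwrite('pics/s5c.png',np.hstack([cv2.resize(a,(400,300)),cv2.resize(w,(400,300))])[:,:,::-1])
```

```text
32.05 [ 0.46430251 -0.34127594  0.064527  ] 0.06089750489573398
```

View pics/s5c.png

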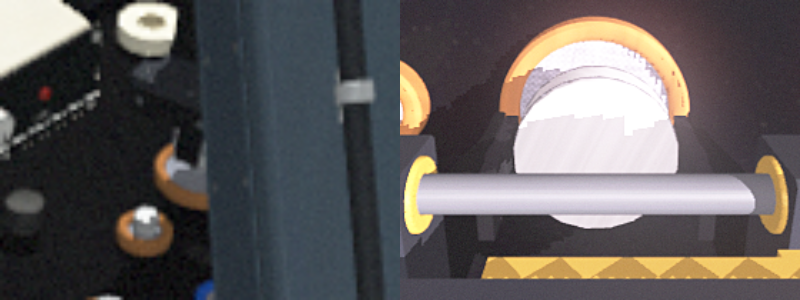

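The 500 is lined up with its cup (x≈596 and 594) and the 50 still sits in its own. Lowering, then releasing.

>>> apply_moves(
  series=[
    {"offset": [0, 0, -0.8], "rot": [0, 0, 0]},
    {"offset": [0, 0, -1.5], "rot": [0, 0, 0]},
    {"offset": [0, 0, -2.0], "rot": [0, 0, 0]},
    {"offset": [0, 0, -2.3], "rot": [0, 0, 0]},
    {"offset": [0, 0, -2.5], "rot": [0, 0, 0]},
    {"offset": [0, 0, -2.5], "rot": [0, 0, 0]},
    {"offset": [0, 0, -2.5], "rot": [0, 0, 0]},
  ],
)

```text
time: 32.85
position: [0.4641, -0.3418, 0.0397]
tool_rot: [1.0, 0.0, -0.0, -0.0]
ft_force: [-1.0, 0.4, -2.3]
grip_width: 0.0612
grip_force: 40.0
```

>>> apply_moves(
  series=[
    {"offset": [0, 0, 0], "rot": [0, 0, 0]},
    {"offset": [0, 0, 0], "rot": [0, 0, 0]},
    {"offset": [0, 0, 0], "rot": [0, 0, 0]},
    {"offset": [0, 0, 0], "rot": [0, 0, 0]},
    {"offset": [0, 0, 0], "rot": [0, 0, 0]},
    {"offset": [0, 0, 1], "rot": [0, 0, 0]},
    {"offset": [0, 0, 3], "rot": [0, 0, 0]},
    {"offset": [0, 0, 7], "rot": [0, 0, 0]},
    {"offset": [0, 0, 11], "rot": [0, 0, 0]},
    {"offset": [-2, 4, 15], "rot": [0, 0, 0]},
    {"offset": [-3, 8, 19], "rot": [0, 0, 0]},
    {"offset": [-3, 12, 23], "rot": [0, 0, 0]},
    {"offset": [-3, 16, 27], "rot": [0, 0, 0]},
    {"offset": [-3, 19, 30], "rot": [0, 0, 0]},
    {"offset": [-3, 19, 30], "rot": [0, 0, 0]},
    {"offset": [-3, 19, 30], "rot": [0, 0, 0]},
    {"offset": [-3, 19, 30], "rot": [0, 0, 0]},
  ],
  hand=0.9,
)

```text
time: 34.55
position: [0.434, -0.152, 0.3397]
tool_rot: [1.0, 0.001, 0.0, 0.001]
ft_force: [0.5, -0.5, -1.0]
grip_width: 0.0782
grip_force: 0.0
```

```bash
python3 seat.py 500 .021 .062; cp pics/seat500.png pics/final.png
```

```text
34.55 [ 0.43398022 -0.15197881  0.33974305] 0.07824647011955341
{'100': ([0.4316, -0.116], 0.983), '50': ([0.4655, -0.2381], 0.997), '500': ([0.4636, -0.3422], 0.976), '200': ([0.4751, 0.0122], 0.984)}
top disc [ 0.464  -0.3426  0.031 ] axes [39.7 45.3] expect [43.9 44. ]
[ 0.4612 -0.3402  0.0125] 0.9
[0.4717 0.0106 0.0107] 0.86
[ 0.4296 -0.1163  0.0117] 0.7
[ 0.467  -0.238   0.0103] 0.53
```

View pics/final.png

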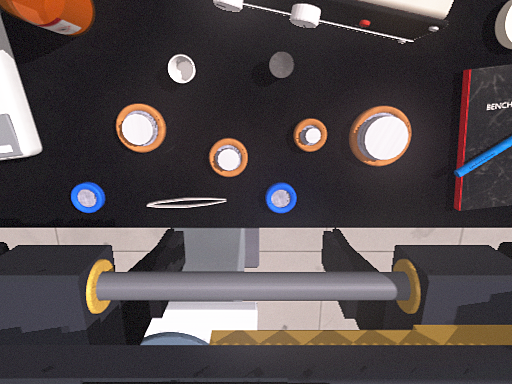

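All four weights sit in their own brown cups at (139,128), (229,158), (312,135) and (382,137). The blue cups and the bottle are untouched, and the arm is clear.

```bash
python3 -c "
from h import *
print(hand_in())"
```

```text
the job is handed in; nothing more can be done
None
```

All four weights were moved off the balance, top down, and the last picture shows each in its own wooden cup with the bottle and blue look-alikes untouched; the job is handed in at about 35 s, and no verdict was returned.

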